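# Slide the grooved pressing bar out of its packed rack and set it on the repair

### The job

Three aluminium pressing bars stand packed side by side in the dark wooden rack. Push the one with the groove along its top endways until it sticks out from between its neighbours, then pick it up and set it down, not dropped, flat in the middle of the plywood board on the rug, lying lengthwise along the board. Leave the two plain bars in their places.

Things in the scene. Friction and masses are not known exactly. Their poses are not given: they have to be found in the camera images.
- grooved_bar_center (a point): Aluminium pressing bar with a groove along its top (14 wide, 9 deep, open at both ends), 40 wide x 110 long x 30 mm high, 0.3 kg. Point: its centre, half-way up; y axis along its length, z up. In any of three places in the rack, 1 mm of play to its neighbours or a side rail; too long to grip over its ends; slides freely along y either way. Its underside is 8 mm above the bench, on the rack's base.
- plain_bar_a_center (a point): Plain aluminium bar, same size, flat top with no groove. Point: its centre; y axis along its length. The three bars stand side by side, ends level at the start, in the middle of the fixed rack's dark wooden base: 156 wide x 210 long (along the bars) x 8 mm high, so 50 mm of bare base lies past each end of the row; both ends are open.
- plain_bar_b_center (a point): The other plain aluminium bar, same size, flat top with no groove. Point: its centre, half-way up; y axis along its length. The row of bars is held between the rack's two side rails, each 14 wide, 110 mm long like the bars, their tops 34 mm above the bench (bar tops are at 38 mm).
- press_board: Bare plywood pressing board, 120 wide x 200 long x 10 mm thick, fixed, lying on the patterned rug in the left half of the bench. Origin at the centre of its underside (bench height); its y axis runs along its length, z up; its top is 10 mm above the origin.
There are look-alikes about, which are no part of the job. Leave any purple or yellow look-alike of the part that bears grooved_bar_center alone.

How it is judged:
On the way:
1. the grooved bar has been slid at least 20 mm while still lying down in the rack (distance of grooved_bar_center from where it was at the start of the episode above 0.02 m and height (world z) of grooved_bar_center below 0.03 m and angle between grooved_bar_center's own z axis and vertical below 0.15 rad), for 0.1 s.
At the end, for the whole second after the job is handed in: The grooved bar lies at rest on the plywood board, groove up or down, its centre within 20 mm of the board's centre along and across, its length within 12 degrees of the board's length; both plain bars are within 25 mm of where they started (x of grooved_bar_center in the frame of press_board between -0.02 and 0.02 m and y of grooved_bar_center in the frame of press_board between -0.02 and 0.02 m and z of grooved_bar_center in the frame of press_board between 0.02 and 0.03 m and angle between the y axis of grooved_bar_center and the y axis of press_board, either way round below 0.21 rad and angle between the z axis of grooved_bar_center and the z axis of press_board, either way round below 0.1 rad and linear speed of grooved_bar below 0.02 m/s and distance of each of plain_bar_a_center, plain_bar_b_center from where it was at the start of the episode below 0.025 m); the robot touches nothing.
It fails at once if a plain bar is moved more than 25 mm from its place (distance of any of plain_bar_a_center, plain_bar_b_center from where it was at the start of the episode above 0.025 m).
It fails at once if the grooved bar is let go more than 30 mm above the board (z of grooved_bar_center in the frame of press_board above 0.055 m and horizontal distance between grooved_bar_center and press_board below 0.12 m and contact force between the fingers and grooved_bar below 0.05 N).
It also fails if it takes over 45 s, if anything falls off the work surface, if the arm or the gripper's body presses on something with over 40 N, if the wrist force passes 120 N, or if a joint passes its speed limit or range.

### The arm

A 6-joint arm with a two-finger parallel gripper is mounted at the origin on the work surface. World frame = base frame: x ahead of the robot, y to its left, z up, the work surface at z = 0. Lengths are in m, angles in rad, forces in N, time in s.
With the tool pointing down it reaches from about 0.25 to 0.775 m from the base axis. Payload 4 kg.
Tool frame: the origin (TCP) lies midway between the tips of the shut fingers; the grasp point (between the pads) lies robot.grip_point_offset behind it (robot.grip_point_offset is the distance from the TCP to the grasp point, in m); z points along the fingers, x is the direction in which the jaws open and shut, and the axes are right-handed (so a half turn about z gives the same grasp; the last joint's range is limited). The gripper opens to 94 mm and grips with 3 to 60 N. Pads are 16 mm wide; open, the fingers measure 119 mm over their backs; the gripper's body (75 mm by 177 mm) begins 78 mm behind the grasp point.
Start: joints at [-1.373, 0.087, 1.371, -0, 1.684, -0.103], TCP at [0.163, -0.525, 0.206] pointing down, gripper open.
Joint ranges: [-3.1, 3.1], [-0.76, 2.03], [0.27, 2.55], [-1.08, 4.22], [0.17, 2.65], [-2.57, 2.57]. Speed limits (rad/s): [2.79, 2.79, 3.14, 3.14, 3.14, 3.14].

### API

Orientations are given as [roll, pitch, yaw] about the fixed x, y, z axes, in that order (R = Rz(yaw) Ry(pitch) Rx(roll)).
In Python, from bench import robot, optics, finder gives the robot as it stands. The module is installed in compiled form; this text tells all that it offers.
- The arm moves only by the tool arm_command, never from a script. Its argument "plan" is a list of rows, each a list of 5 numbers: the opening, from 0 (shut) to 1 (fully open), then the shift along the world's x, y, z in m, then the turn about the world's z in degrees. A call has 1 to 10 rows; each row is the pose to reach, as a shift and turn from the pose commanded when the call began; what a row does not reach only later rows make up. A row lasts 1/8 s, in which the tool goes at most 62.5 mm and 10.7 degrees, less where a joint would pass 70% of its speed; a pose out of reach is approached as far as the arm can. A call with a gripper value outside its range is refused whole. The fingers move at their own pace and stop on an object; the grip force is fixed at half the most. Time passes only in rows, so rows that repeat a pose let the fingers close. It gives the time, the measured TCP pose, the force and the opening at its end, in the units of the state.
- robot.get_obs(): the state, without advancing time (a new reading comes with each control period).
- optics.snapshot(name): name is "scene" or "top" or "wrist"; returns a dict with "image" (400x640x3 uint8, red, green, blue), "fx", "fy", "cx", "cy" (pixels), "position" and "rotation" of the camera in the world; the wrist camera has in their place "hand_eye" (4x4, takes a point from camera to tool coordinates, whose origin is the TCP and whose axes are the tool frame's). Camera axes: x right, y down, z forward; pixel columns grow to the right and rows downward; lengths in m; the calibration is good to about 2 mm. The wrist camera is an equidistant fisheye: a pixel r from the principal point sees the ray r / f radians off the axis. A picture is of the moment at which its call begins: read the wrist's pose just before it. There is no depth.
- robot.close_job(): hands the job in, once; it reports no verdict.
Trained networks look in the newest picture that a camera, given by its name, has taken for a name from the list of things; names that differ only in an ending like _2 or _b are one class to them, and where a whole thing is asked for, a point or a joint stands for the part that bears it (a point fixed in the world has none). Each returns a list of dicts, best first, with "p" (0 to 1); they miss things now and then, are a little off and sometimes report something else, mostly with a low value. They report only what shows in the picture. A call takes as long as a camera call. They do not tell look-alikes from the thing itself.
- finder.masks_of(label, camera): "pixels" (400x640 bool, what is visible of it) and "extent" ([left, top, right, bottom] in pixels, round what is visible of it).
The state is a dict: "time": time; "joint_positions": joint angles; "qvel": joint speeds; "joint_torque": joint torques, N m; "tool_pos": TCP position; "ee_rot": TCP orientation; "wrist_force": force on the tool from outside, world axes, zero at the start; "wrist_torque": the same for the moment, N m; "width": finger opening in m.
Only numpy, scipy, OpenCV 4.12 (cv2) and the standard library are available. Lean on these libraries where they do the work, as an engineer would, in place of code of your own. Each camera call takes 0.05 s, during which the arm holds its last target.

## Working session

There is one attempt and no reset: what is moved stays moved. The work goes in short steps, Python scripts to look and compute and a tool call to move; the robot and the scene stay as the last step left them, time stands still between calls to the robot, and variables do not carry over. Pictures are saved under pics/ and viewed, and the job is handed in when it is done.

Besides the shell and the picture viewer there is one more tool, called after "Request:" by a JSON object that holds its "name" and its "arguments". arm_command: Moves the arm, as the interface text tells. Its arguments: {"type":"object","properties":{"plan":{"type":"array","items":{"type":"array","items":{"type":"number"}}}},"required":["plan"]}

```bash
mkdir -p pics; cat > h.py <<'E'
from bench import robot, optics, finder
import numpy as np, cv2
def snap(n,f):
    s=optics.snapshot(n); cv2.imwrite('pics/'+f,cv2.cvtColor(s['image'],cv2.COLOR_RGB2BGR)); return s
def ray(s,u,v):
    d=np.array([(u-s['cx'])/s['fx'],(v-s['cy'])/s['fy'],1.]); return np.array(s['rotation'])@d
def px2w(s,u,v,z):
    d=ray(s,u,v);p=np.array(s['position']);return p+d*(z-p[2])/d[2]
def w2px(s,P):
    c=np.array(s['rotation']).T@(np.array(P)-np.array(s['position'])); return s['cx']+s['fx']*c[0]/c[2], s['cy']+s['fy']*c[1]/c[2]
E
python3 - <<'E'
from h import *
import pickle
o=robot.get_obs();print({k:np.round(v,3) for k,v in o.items()}, robot.grip_point_offset)
for n in ('top','scene'):
    s=snap(n,n+'0.png');pickle.dump(s,open(n+'0.pkl','wb'));print(n,s['fx'],s['cx'],s['cy'],s['position'],np.round(s['rotation'],3))
    for l in ('grooved_bar_center','plain_bar_a_center','press_board'):
        for m in finder.masks_of(l,n): print(l,m['p'],m['extent'])
E
```

```text
{'time': np.float64(0.0), 'joint_positions': array([-1.373,  0.088,  1.372, -0.   ,  1.684, -0.103]), 'qvel': array([-0.   ,  0.001,  0.001, -0.001,  0.   ,  0.001]), 'joint_torque': array([ 0.0000e+00, -3.4018e+01, -3.0243e+01,  7.2000e-02,  3.3000e-02,
       -0.0000e+00]), 'tool_pos': array([ 0.163, -0.525,  0.204]), 'ee_rot': array([-3.141e+00,  2.000e-03, -1.270e+00]), 'wrist_force': array([ 0.418,  0.205, -0.102]), 'wrist_torque': array([-0.038,  0.036, -0.01 ]), 'width': np.float64(0.094)} 0.0188
top 408.63645302427483 317.39996389815695 199.22649784546118 [ 0.27652187 -0.06022891  0.97759647] [-2.920e+00 -1.000e-03 -1.435e+00]
grooved_bar_center 0.93 [334.1, 263.9, 386.8, 286.2]
grooved_bar_center 0.81 [349.2, 164.9, 396.9, 191.5]
grooved_bar_center 0.74 [434.4, 150.3, 487.1, 172.0]
grooved_bar_center 0.7 [436.2, 211.5, 469.9, 254.8]
press_board 0.88 [196.8, 152.0, 282.5, 203.3]
scene 380.67032301691785 321.53180263873844 205.14181678713342 [0.95155073 0.1432575  0.78466344] [-2.550e+00  1.000e-03  1.914e+00]
grooved_bar_center 0.79 [197.6, 145.3, 221.3, 185.5]
grooved_bar_center 0.65 [233.1, 197.2, 281.0, 238.3]
grooved_bar_center 0.65 [273.7, 144.1, 318.9, 164.9]
grooved_bar_center 0.56 [143.8, 203.9, 191.6, 236.9]
press_board 0.78 [351.3, 217.3, 442.3, 280.4]
```

```bash
sed -i "s/^import numpy.*/&\nfrom scipy.spatial.transform import Rotation as Ro/; s/np.array(s\['rotation'\])/Ro.from_euler('xyz',s['rotation']).as_matrix()/" h.py; python3 -c "
import cv2
i=cv2.imread('pics/top0.png');cv2.imwrite('pics/top0c.png',cv2.resize(i[130:310,180:500],None,fx=2.5,fy=2.5,interpolation=2))
i=cv2.imread('pics/scene0.png');cv2.imwrite('pics/scene0c.png',cv2.resize(i[110:300,130:460],None,fx=2.4,fy=2.4,interpolation=2))"
```

```text
(no output)
```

View pics/top0c.png

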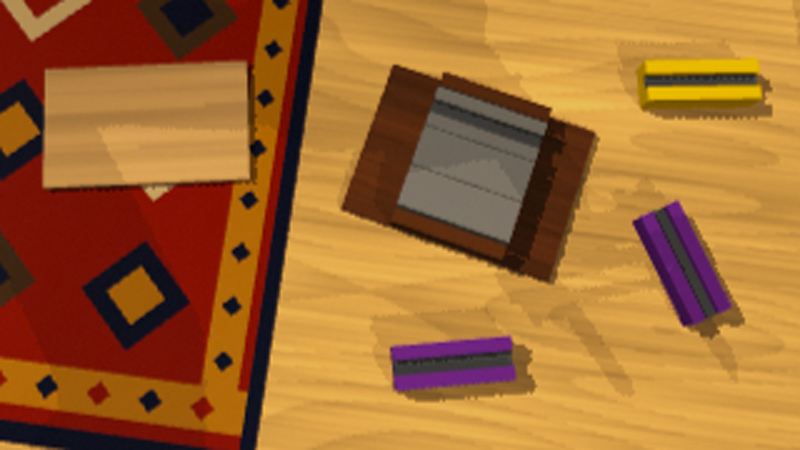

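View pics/scene0c.png

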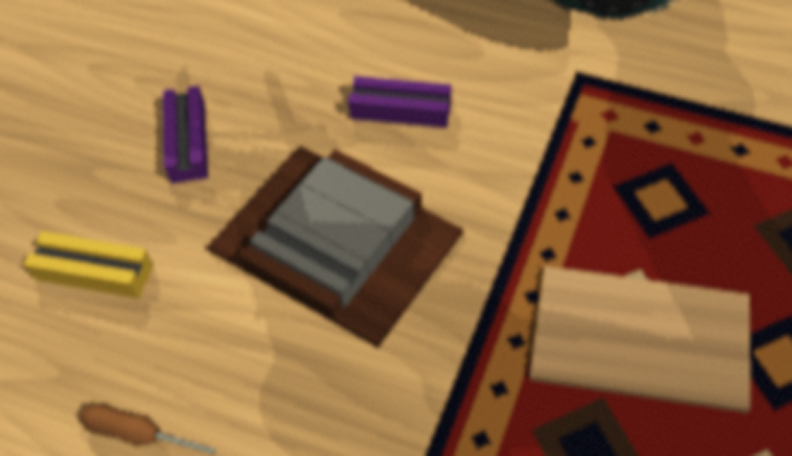

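View pics/top0.png

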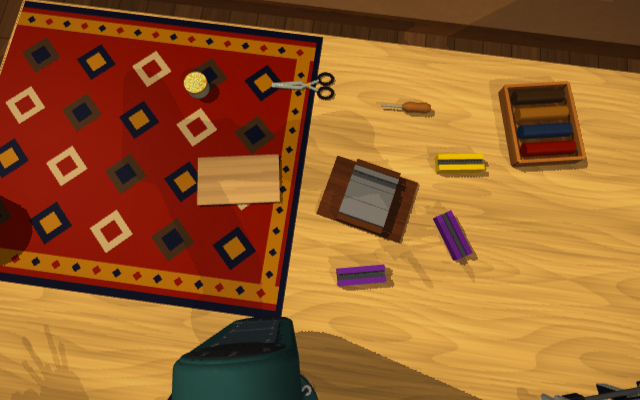

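```bash
python3 - <<'E'
from h import *
import pickle
t=pickle.load(open('top0.pkl','rb'));sc=pickle.load(open('scene0.pkl','rb'))
def T(l,z,s,f):
    P=np.array([px2w(s,*f(*c),z)[:2] for c in l]); c=P.mean(0)
    e=[P[(i+1)%4]-P[i] for i in range(4)]
    print(np.round(P,4).tolist(),'c',c.round(4),'len',[round(np.linalg.norm(x),4) for x in e],'ang',[round(np.degrees(np.arctan2(x[1],x[0])),1) for x in e])
ft=lambda u,v:(180+(u+.5)/2.5-.5,130+(v+.5)/2.5-.5)
fs=lambda u,v:(130+(u+.5)/2.4-.5,110+(v+.5)/2.4-.5)
T([(393,65),(597,132),(553,283),(342,209)],.008,t,ft)
T([(300,147),(463,232),(378,347),(206,247)],.008,sc,fs)
T([(437,86),(549,122),(510,246),(397,207)],.038,t,ft)
T([(44,68),(248,61),(249,180),(44,188)],.01,t,ft)
T([(543,266),(750,294),(749,410),(529,380)],.01,sc,fs)
E
```

```text
[[0.6097, -0.0645], [0.5683, -0.2717], [0.4145, -0.2424], [0.4581, -0.034]] c [ 0.5126 -0.1531] len [np.float64(0.2112), np.float64(0.1566), np.float64(0.2129), np.float64(0.1546)] ang [np.float64(-101.3), np.float64(169.2), np.float64(78.2), np.float64(-11.4)]
[[0.4176, -0.2339], [0.4627, -0.0292], [0.6124, -0.061], [0.5673, -0.2678]] c [ 0.515 -0.148] len [np.float64(0.2096), np.float64(0.1531), np.float64(0.2117), np.float64(0.1536)] ang [np.float64(77.6), np.float64(-12.0), np.float64(-102.3), np.float64(167.3)]
[[0.5841, -0.109], [0.5629, -0.219], [0.4391, -0.1941], [0.4614, -0.0856]] c [ 0.5118 -0.1519] len [np.float64(0.112), np.float64(0.1263), np.float64(0.1108), np.float64(0.1249)] ang [np.float64(-100.9), np.float64(168.6), np.float64(78.4), np.float64(-10.8)]
[[0.5587, 0.2787], [0.5935, 0.079], [0.4738, 0.0591], [0.4391, 0.2544]] c [0.5163 0.1678] len [np.float64(0.2027), np.float64(0.1213), np.float64(0.1983), np.float64(0.1221)] ang [np.float64(-80.1), np.float64(-170.6), np.float64(100.1), np.float64(11.5)]
[[0.4755, 0.0598], [0.4383, 0.2591], [0.559, 0.2787], [0.5977, 0.0832]] c [0.5176 0.1702] len [np.float64(0.2027), np.float64(0.1223), np.float64(0.1993), np.float64(0.1244)] ang [np.float64(100.6), np.float64(9.2), np.float64(-78.8), np.float64(-169.1)]
```

Candidates for the grooved bar, in top-picture pixels:
- (373,173): grey, in the rack, far slot next to the far rail.
- (461,162): yellow.
- (452,235): purple.
- (361,275): purple.

Only the grey one is bare aluminium and in the rack, so that is the one. I'll move near the rack and confirm it with the wrist camera.

Request:
{"name": "arm_command", "arguments": {"plan": [[0,0.05,0.04,0,8],[0,0.09,0.07,0,16],[0,0.13,0.1,0,24],[0,0.17,0.13,0,33],[0,0.21,0.16,0,41],[0,0.25,0.19,0,49],[0,0.29,0.22,0,57],[0,0.33,0.25,0,61],[0,0.373,0.285,0,61],[0,0.373,0.285,0,61]]}}

```text
time: 1.65
tool_pos: [0.5381, -0.2376, 0.2049]
ee_rot: [-3.141, 0.0, -0.2]
wrist_force: [0.0, -0.3, 0.6]
width: 0.0007
```

```bash
cat >> h.py <<'E'
def w2wr(s,o,P):
    R=Ro.from_euler('xyz',o['ee_rot']).as_matrix(); H=np.array(s['hand_eye'])
    pt=R.T@(np.array(P)-np.array(o['tool_pos'])); c=H[:3,:3].T@(pt-H[:3,3])
    th=np.arctan2(np.hypot(c[0],c[1]),c[2]);ph=np.arctan2(c[1],c[0])
    return s['cx']+s['fx']*th*np.cos(ph), s['cy']+s['fy']*th*np.sin(ph)
def wr2w(s,o,u,v,z):
    R=Ro.from_euler('xyz',o['ee_rot']).as_matrix(); H=np.array(s['hand_eye'])
    x,y=(u-s['cx'])/s['fx'],(v-s['cy'])/s['fy'];th=np.hypot(x,y);d=np.array([np.sin(th)*x/th,np.sin(th)*y/th,np.cos(th)])
    d=R@H[:3,:3]@d;p=R@H[:3,3]+o['tool_pos'];return p+d*(z-p[2])/d[2]
E
python3 - <<'E'
from h import *
import pickle
o=robot.get_obs();print(o['time'],o['tool_pos'],o['ee_rot'],o['wrist_force'],o['width'])
s=snap('wrist','w1.png');pickle.dump((s,o),open('w1.pkl','wb'));print(s['hand_eye'],s['fx'])
i=cv2.imread('pics/w1.png');cv2.imwrite('pics/w1b.png',cv2.resize(i,(800,500)))
E
```

```text
1.65 [ 0.53807212 -0.23758474  0.20485819] [-3.14055234e+00  3.13574922e-04 -1.99899087e-01] [ 0.04252612 -0.32528124  0.60199946] 0.0007012724831112859
[[ 9.99999605e-01 -7.19111895e-04  5.23032896e-04  1.50495045e-04]
 [ 5.52223552e-04  9.63260993e-01  2.68566482e-01 -7.78574751e-02]
 [-6.96946538e-04 -2.68566087e-01  9.63261009e-01 -1.79637305e-01]
 [ 0.00000000e+00  0.00000000e+00  0.00000000e+00  1.00000000e+00]] 309.70691628693146
```

View pics/w1b.png

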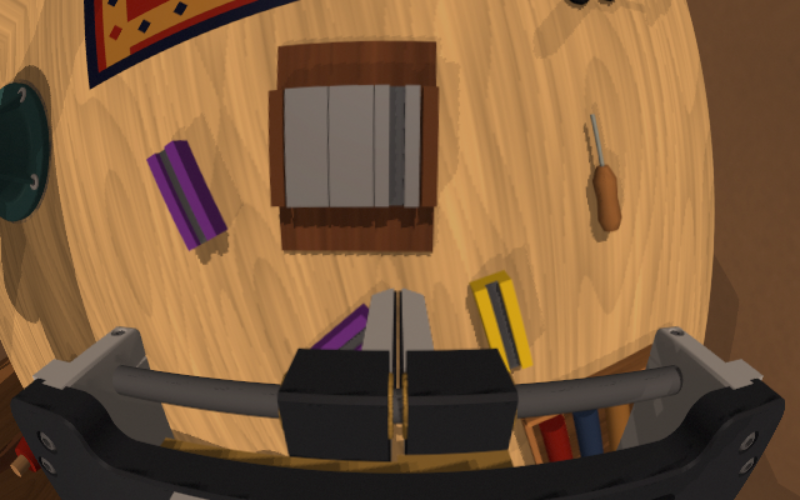

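The wrist view confirms it: the grooved bar is grey, next to the far rail, at about (397,145), with the two plain bars at (306,145) and (351,145). Next I'll measure it precisely.

```bash
python3 - <<'E'
from h import *
import pickle
s,o=pickle.load(open('w1.pkl','rb'))
i=s['image'][:,:,::-1]
cv2.imwrite('pics/w1c.png',cv2.resize(i[25:205,205:365],None,fx=3.3,fy=3.3,interpolation=2))
f=lambda u,v:((u+.5)*.8-.5,(v+.5)*.8-.5)
for n,c in dict(near_l=(375,207),near_r=(420,207),far_l=(374,85),far_r=(420,85)).items(): print(n,wr2w(s,o,*f(*c),.038).round(4))
E
```

```text
near_l [ 0.5232 -0.2108  0.038 ]
near_r [ 0.5631 -0.2189  0.038 ]
far_l [ 0.5448 -0.1026  0.038 ]
far_r [ 0.5845 -0.1107  0.038 ]
```

View pics/w1c.png

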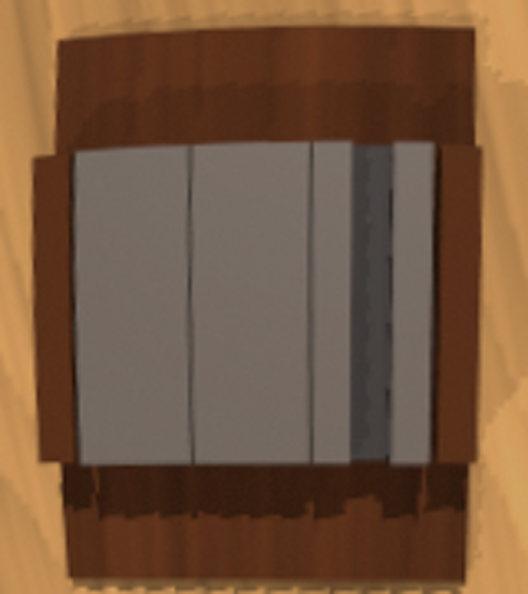

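Request:
{"name": "arm_command", "arguments": {"plan": [[0,0,0,-0.04,0],[0,0,0,-0.09,0],[0,0,0,-0.13,0],[0,0,0,-0.16,0],[0,0,0,-0.178,0],[0,0,0,-0.184,0],[0,0,0,-0.184,0]]}}

```text
time: 2.58
tool_pos: [0.5362, -0.241, 0.0223]
ee_rot: [3.141, -0.001, -0.206]
wrist_force: [-1.0, 0.8, -0.2]
width: 0.0007
```

Request:
{"name": "arm_command", "arguments": {"plan": [[0,0.003,0.008,-0.004,0],[0,0.004,0.014,-0.004,0],[0,0.006,0.02,-0.004,0],[0,0.007,0.026,-0.004,0],[0,0.008,0.032,-0.004,0],[0,0.009,0.038,-0.004,0],[0,0.01,0.044,-0.004,0],[0,0.01,0.044,-0.004,0]]}}

```text
time: 3.58
tool_pos: [0.5463, -0.1957, 0.0177]
ee_rot: [-3.141, -0.001, -0.205]
wrist_force: [-0.1, -1.3, 1.1]
width: 0.0002
```

```bash
python3 - <<'E'
from h import *
o=robot.get_obs();print(o['time'],o['tool_pos'],o['wrist_force'])
s=snap('wrist','w2.png')
i=cv2.imread('pics/w2.png');cv2.imwrite('pics/w2b.png',cv2.resize(i,(800,500)))
E
```

```text
3.575 [ 0.5462993  -0.19566284  0.01772172] [-0.10686794 -1.28738317  1.05024509]
```

View pics/w2b.png

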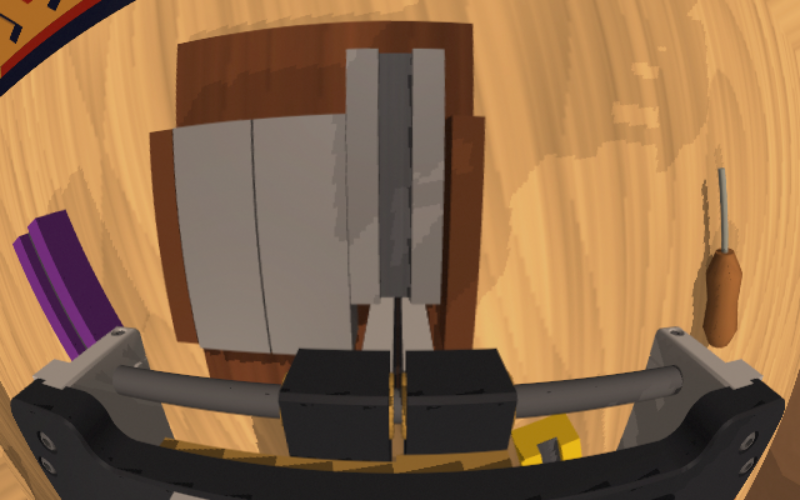

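The grooved bar alone has slid out about 28 mm, its far end at (395,52). The plain bars haven't moved, and the fingers are centred in the gap. I'll keep pushing.

Request:
{"name": "arm_command", "arguments": {"plan": [[0,0.001,0.006,0,0],[0,0.002,0.012,0,0],[0,0.004,0.018,0,0],[0,0.005,0.024,0,0],[0,0.006,0.03,0,0],[0,0.008,0.036,0,0],[0,0.009,0.042,0,0],[0,0.01,0.047,0,0],[0,0.01,0.047,0,0]]}}

```text
time: 4.75
tool_pos: [0.556, -0.1481, 0.0173]
ee_rot: [-3.14, 0.0, -0.205]
wrist_force: [0.1, -0.5, 0.1]
width: 0.0006
```

Request:
{"name": "arm_command", "arguments": {"plan": [[0,-0.002,-0.01,0,0],[0,-0.002,-0.01,0.04,0],[0,-0.002,-0.01,0.09,0],[0,-0.002,-0.01,0.14,0],[0,-0.002,-0.01,0.16,0],[0,-0.002,-0.01,0.16,0]]}}

```text
time: 5.5
tool_pos: [0.5549, -0.16, 0.1796]
ee_rot: [3.141, -0.004, -0.206]
wrist_force: [-0.3, 0.5, -0.9]
width: 0.0005
```

```bash
python3 - <<'E'
from h import *
import pickle
o=robot.get_obs();print(o['time'],o['tool_pos'],o['ee_rot'],o['wrist_force'])
s=snap('wrist','w3.png');pickle.dump((s,o),open('w3.pkl','wb'))
i=cv2.imread('pics/w3.png');cv2.imwrite('pics/w3b.png',cv2.resize(i,(800,500)))
E
```

```text
5.5 [ 0.55491576 -0.15995407  0.17959706] [ 3.14149322 -0.00433268 -0.20564829] [-0.33281377  0.50583267 -0.90922775]
```

View pics/w3b.png

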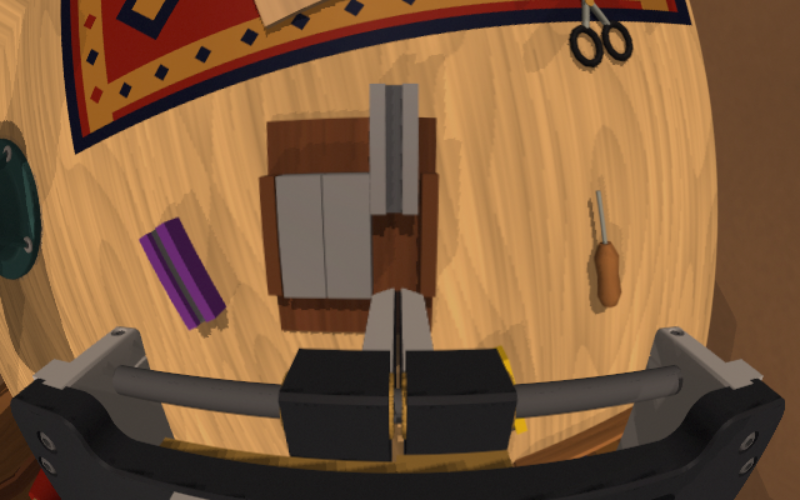

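```bash
python3 - <<'E'
from h import *
import pickle
s,o=pickle.load(open('w3.pkl','rb'))
f=lambda u,v:((u+.5)*.8-.5,(v+.5)*.8-.5)
C=np.array([wr2w(s,o,*f(*c),.038) for c in [(371,214),(418,214),(370,84),(418,84)]]);print(C.round(4),C.mean(0),C.mean(0)-o['tool_pos'])
print('plain row: ',[wr2w(s,o,*f(*c),.038).round(4) for c in [(276,175),(370,173)]])
E
```

```text
[[ 0.5385 -0.1349  0.038 ]
 [ 0.5772 -0.143   0.038 ]
 [ 0.5607 -0.0281  0.038 ]
 [ 0.599  -0.0362  0.038 ]] [ 0.56882997 -0.08554786  0.038     ] [ 0.01391421  0.07440622 -0.14159706]
plain row:  [array([ 0.4661, -0.084 ,  0.038 ]), array([ 0.5451, -0.1009,  0.038 ])]
```

Request:
{"name": "arm_command", "arguments": {"plan": [[1,0.005,0.025,0,0],[1,0.01,0.05,0,0],[1,0.014,0.075,0,0],[1,0.014,0.075,0,0],[1,0.014,0.075,-0.04,0],[1,0.014,0.075,-0.08,0],[1,0.014,0.075,-0.11,0],[1,0.014,0.075,-0.11,0]]}}

```text
time: 6.55
tool_pos: [0.5646, -0.0846, 0.063]
ee_rot: [3.142, 0.009, -0.206]
wrist_force: [-0.0, -0.1, -0.4]
width: 0.0767
```

```bash
python3 - <<'E'
from h import *
o=robot.get_obs();print(o['time'],o['tool_pos'],o['ee_rot'],o['wrist_force'],o['width'])
s=snap('wrist','w4.png')
i=cv2.imread('pics/w4.png');cv2.imwrite('pics/w4b.png',cv2.resize(i,(800,500)))
E
```

```text
6.55 [ 0.56460944 -0.08458629  0.06297921] [ 3.14157308  0.00919175 -0.20627722] [-0.01823535 -0.13979108 -0.39850417] 0.07671869184091881
```

View pics/w4b.png

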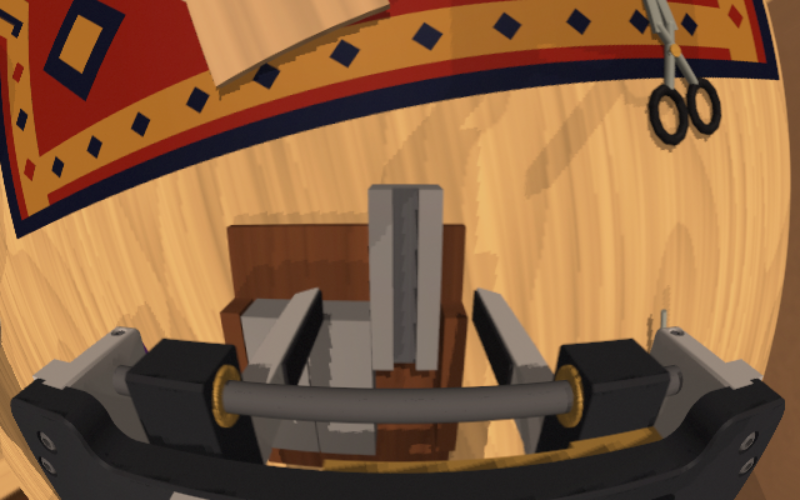

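Request:
{"name": "arm_command", "arguments": {"plan": [[1,0.004,0,0,0],[1,0.004,0,0,0],[1,0.004,0,-0.015,0],[1,0.004,0,-0.03,0],[1,0.004,0,-0.04,0],[1,0.004,0,-0.046,0],[1,0.004,0,-0.047,0],[1,0.004,0,-0.047,0]]}}

```text
time: 7.6
tool_pos: [0.5723, -0.0844, 0.0208]
ee_rot: [3.142, -0.001, -0.205]
wrist_force: [0.9, -0.5, 0.0]
width: 0.0943
```

Request:
{"name": "arm_command", "arguments": {"plan": [[1,-0.003,0,-0.004,0],[1,-0.003,0,-0.007,0],[1,-0.003,0,-0.007,0]]}}

```text
time: 7.98
tool_pos: [0.5687, -0.0843, 0.0132]
ee_rot: [-3.142, 0.0, -0.205]
wrist_force: [0.2, -0.4, -0.6]
width: 0.0942
```

Request:
{"name": "arm_command", "arguments": {"plan": [[0,0,0,0,0],[0,0,0,0,0],[0,0,0,0,0],[0,0,0,0,0],[0,0,0,0,0],[0,0,0,0,0],[0,0,0,0,0],[0,0,0,0,0]]}}

```text
time: 8.98
tool_pos: [0.5688, -0.0843, 0.0135]
ee_rot: [-3.142, 0.0, -0.205]
wrist_force: [-0.9, -0.1, 0.7]
width: 0.0401
```

Width 40.1 mm, so the bar is gripped. Lifting straight up.

Request:
{"name": "arm_command", "arguments": {"plan": [[0,0,0,0.006,0],[0,0,0,0.015,0],[0,0,0,0.03,0],[0,0,0,0.05,0],[0,0,0,0.07,0],[0,0,0,0.085,0],[0,0,0,0.085,0],[0,0,0,0.085,0]]}}

```text
time: 9.98
tool_pos: [0.5685, -0.0842, 0.0978]
ee_rot: [-3.142, 0.001, -0.205]
wrist_force: [-0.8, -0.7, -3.5]
width: 0.0396
```

```bash
python3 - <<'E'
from h import *
import pickle
o=robot.get_obs();print(o['time'],o['tool_pos'],o['ee_rot'],o['wrist_force'],o['width'])
s=snap('wrist','w5.png');pickle.dump((s,o),open('w5.pkl','wb'))
i=cv2.imread('pics/w5.png');cv2.imwrite('pics/w5b.png',cv2.resize(i,(800,500)))
t=snap('scene','s5.png');i=cv2.imread('pics/s5.png');cv2.imwrite('pics/s5b.png',cv2.resize(i[60:300,130:490],None,fx=2.2,fy=2.2,interpolation=2))
E
```

```text
9.975 [ 0.568459   -0.08421104  0.09783679] [-3.14158149e+00  1.18481419e-03 -2.05339642e-01] [-0.8167886  -0.70029747 -3.48332571] 0.039623130215572885
```

View pics/w5b.png

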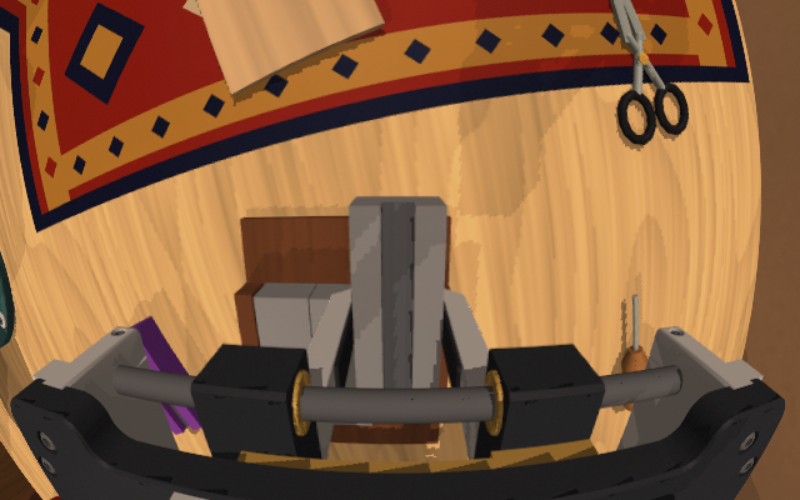

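View pics/s5b.png

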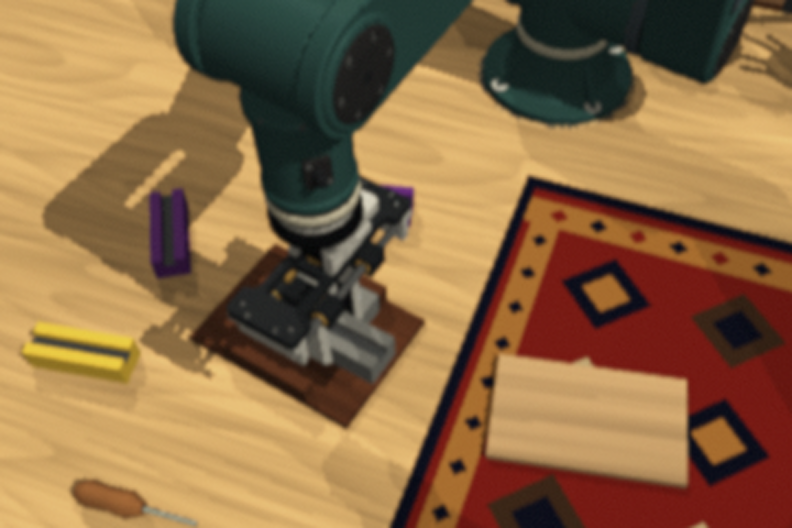

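Request:
{"name": "arm_command", "arguments": {"plan": [[0,-0.004,0.02,0,2],[0,-0.011,0.055,0,5],[0,-0.019,0.095,0,9],[0,-0.028,0.135,0,13],[0,-0.036,0.175,0,17],[0,-0.044,0.215,0,20],[0,-0.049,0.24,0,22],[0,-0.052,0.253,0,22],[0,-0.052,0.253,0,22],[0,-0.052,0.253,0,22]]}}

```text
time: 11.32
tool_pos: [0.517, 0.168, 0.0984]
ee_rot: [3.141, 0.0, 0.178]
wrist_force: [-0.8, -0.1, -2.7]
width: 0.0395
```

```bash
python3 - <<'E'
from h import *
import pickle
o=robot.get_obs();print(o['time'],o['tool_pos'],o['ee_rot'],o['wrist_force'],o['width'])
s=snap('wrist','w6.png');pickle.dump((s,o),open('w6.pkl','wb'))
i=cv2.imread('pics/w6.png');cv2.imwrite('pics/w6b.png',cv2.resize(i,(800,500)))
t=snap('scene','s6.png');pickle.dump(t,open('s6.pkl','wb'));i=cv2.imread('pics/s6.png');cv2.imwrite('pics/s6b.png',cv2.resize(i[60:300,130:490],None,fx=2.2,fy=2.2,interpolation=2))
E
```

```text
11.325 [0.5169826  0.16798836 0.09835696] [3.14096900e+00 2.23439496e-04 1.77959985e-01] [-0.79740364 -0.07680851 -2.67996927] 0.03946775920412263
```

View pics/w6b.png

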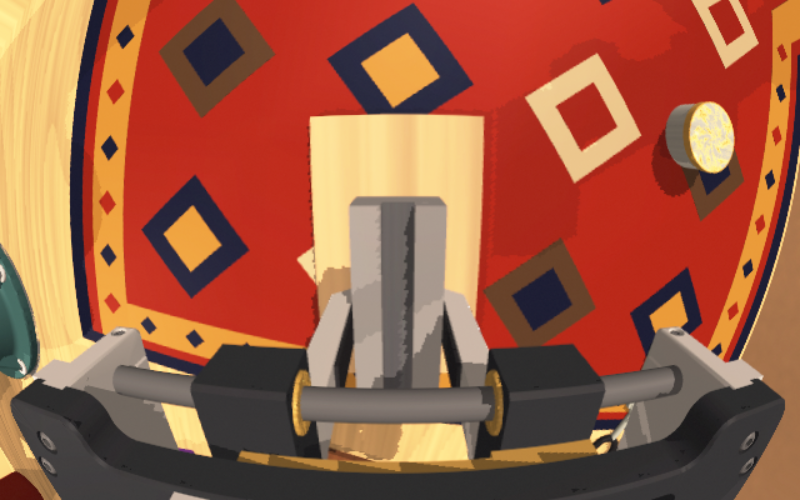

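View pics/s6b.png

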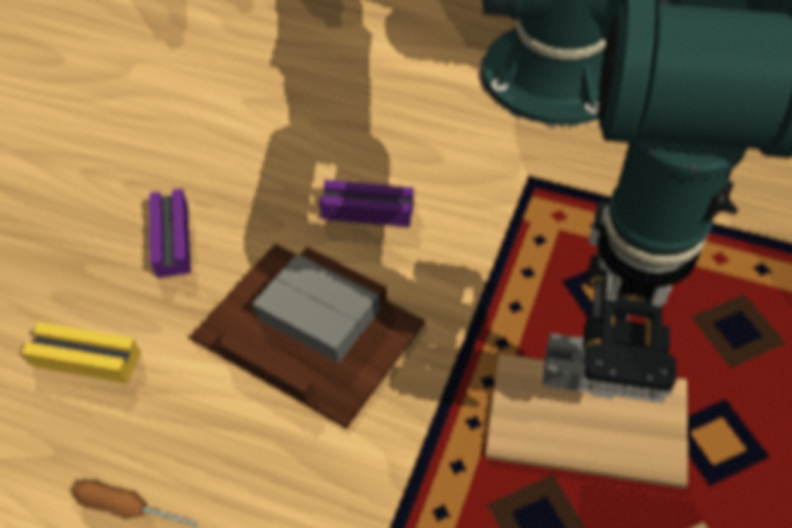

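```bash
python3 - <<'E'
from h import *
import pickle
s,o=pickle.load(open('w6.pkl','rb'))
f=lambda u,v:((u+.5)*.8-.5,(v+.5)*.8-.5)
a,b=[wr2w(s,o,*f(*c),.01)[:2] for c in [(310,116),(484,115)]]
e=(b-a)/np.linalg.norm(b-a);print(a,b,np.linalg.norm(b-a),np.degrees(np.arctan2(e[1],e[0])), 'centre',(a+b)/2-.1*np.array([-e[1],e[0]]))
E
```

```text
[0.43996809 0.25611044] [0.5582465  0.27801193] 0.12028905926373983 10.490579104095458 centre [0.51731468 0.1687327 ]
```

Request:
{"name": "arm_command", "arguments": {"plan": [[0,0,0.001,-0.02,0],[0,0,0.001,-0.04,0],[0,0,0.001,-0.055,0],[0,0,0.001,-0.067,0],[0,0,0.001,-0.074,0],[0,0,0.001,-0.078,0],[0,0,0.001,-0.08,0],[0,0,0.001,-0.08,0],[0,0,0.001,-0.08,0]]}}

```text
time: 12.55
tool_pos: [0.5173, 0.1698, 0.019]
ee_rot: [3.142, -0.001, 0.179]
wrist_force: [0.7, -0.8, -3.5]
width: 0.0397
```

Request:
{"name": "arm_command", "arguments": {"plan": [[0,0,0,-0.001,0],[0,0,0,-0.002,0],[0,0,0,-0.003,0],[0,0,0,-0.0035,0],[0,0,0,-0.0035,0]]}}

```text
time: 13.18
tool_pos: [0.517, 0.1697, 0.0155]
ee_rot: [-3.142, -0.0, 0.179]
wrist_force: [-1.4, -0.9, 0.2]
width: 0.04
```

Wrist force has gone from -3.5 to +0.2 N, so the board now carries the bar. Releasing.

Request:
{"name": "arm_command", "arguments": {"plan": [[0.2,0,0,0,0],[0.5,0,0,0,0],[0.9,0,0,0,0],[0.9,0,0,0,0],[0.9,0,0,0,0],[0.9,0,0,0,0],[0.9,0,0,0,0],[0.9,0,0,0,0]]}}

```text
time: 14.18
tool_pos: [0.517, 0.1697, 0.015]
ee_rot: [3.142, -0.0, 0.179]
wrist_force: [0.5, -1.3, 0.8]
width: 0.0847
```

Request:
{"name": "arm_command", "arguments": {"plan": [[0.9,0,0,0.01,0],[0.9,0,0,0.03,0],[0.9,0,0,0.07,0],[0.9,0,0,0.12,0],[0.9,0,0,0.17,0],[0.9,-0.02,-0.05,0.2,0],[0.9,-0.04,-0.1,0.2,0],[0.9,-0.06,-0.14,0.2,0],[0.9,-0.06,-0.14,0.2,0]]}}

```text
time: 15.3
tool_pos: [0.4563, 0.0277, 0.2163]
ee_rot: [3.141, -0.002, 0.174]
wrist_force: [0.7, 0.7, -0.3]
width: 0.0848
```

```bash
python3 - <<'E'
from h import *
import pickle
o=robot.get_obs();print(o['time'],o['tool_pos'],o['ee_rot'],o['wrist_force'],o['width'])
s=snap('wrist','w7.png');pickle.dump((s,o),open('w7.pkl','wb'))
i=cv2.imread('pics/w7.png');cv2.imwrite('pics/w7b.png',cv2.resize(i,(800,500)))
t=snap('scene','s7.png');i=cv2.imread('pics/s7.png');cv2.imwrite('pics/s7b.png',cv2.resize(i[60:300,130:490],None,fx=2.2,fy=2.2,interpolation=2))
E
```

```text
15.3 [0.45630998 0.02774011 0.21634449] [ 3.14062071e+00 -2.21567303e-03  1.74460658e-01] [ 0.65248092  0.7376833  -0.3139226 ] 0.08483862499180465
```

View pics/w7b.png

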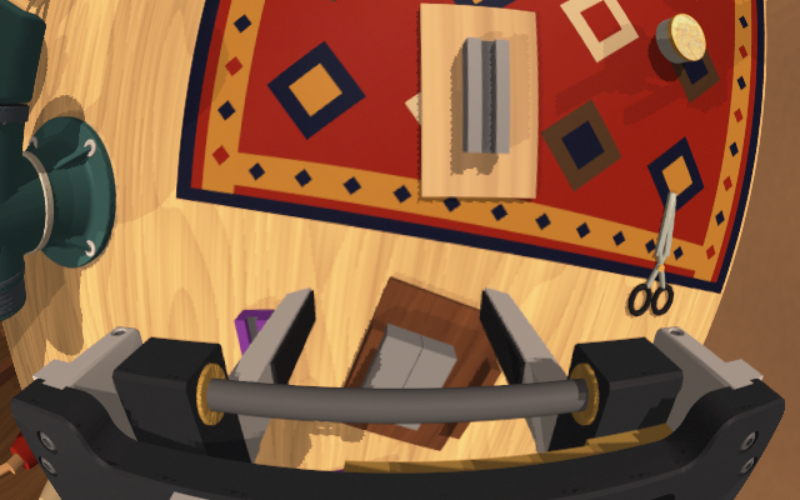

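View pics/s7b.png

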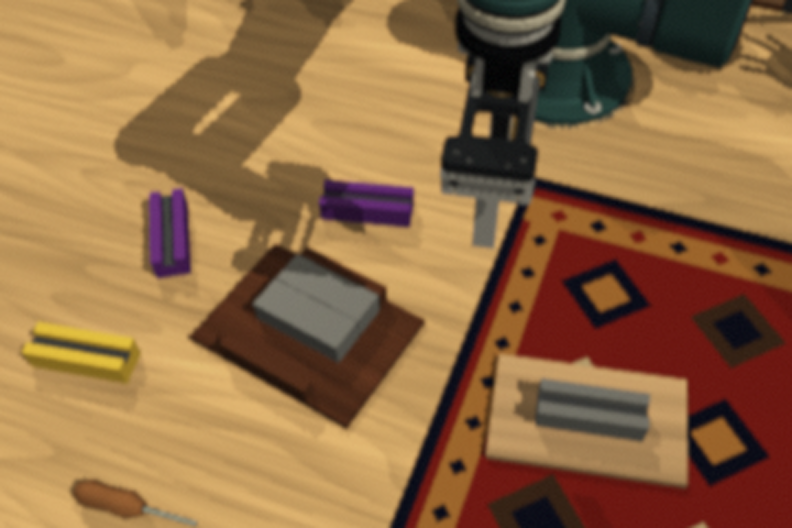

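```bash
python3 - <<'E'
from h import *
import pickle
s,o=pickle.load(open('w7.pkl','rb'))
f=lambda u,v:((u+.5)*.8-.5,(v+.5)*.8-.5)
B=np.array([wr2w(s,o,*f(*c),.04)[:2] for c in [(468,39),(509,41),(509,153),(464,151)]])
A=np.array([wr2w(s,o,*f(*c),.01)[:2] for c in [(420,3),(536,11),(536,199),(421,196)]])
for P in (A,B):
    e=P[0]-P[3]+P[1]-P[2];print(P.mean(0).round(4),np.degrees(np.arctan2(e[1],e[0])))
i=snap('top','t8.png')['image'][:,:,::-1];cv2.imwrite('pics/t8c.png',cv2.resize(i[130:310,180:500],None,fx=2.5,fy=2.5,interpolation=2))
E
```

```text
[0.5175 0.1685] 100.28371591988945
[0.5172 0.1684] 99.01001342978039
```

View pics/t8c.png

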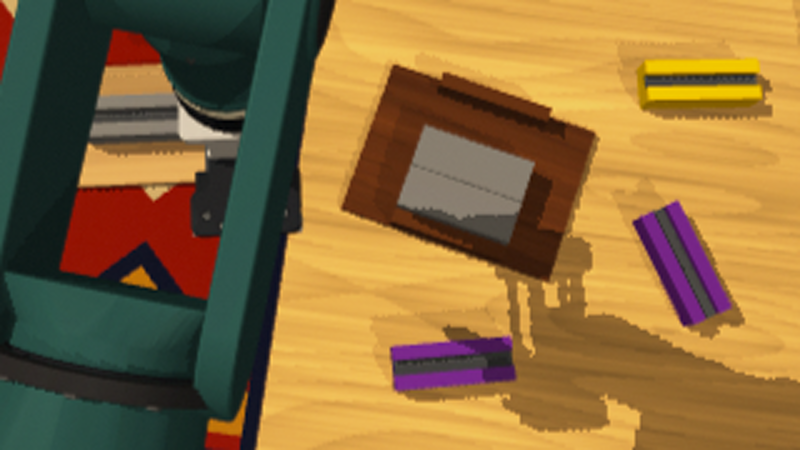

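The bar's centre is within 1 mm of the board's centre and about 1° off its length. The plain bars are where they started, so I'm handing in.

```bash
python3 -c "
from bench import robot
print(robot.close_job())"
```

```text
the job is handed in; nothing more can be done
None
```

The grooved bar now lies groove up in the middle of the plywood board, and I've handed the job in (no verdict is reported). I pushed it about 77 mm endways with the shut fingers, gripped it at its middle, and lowered it until the wrist force showed the board was carrying it. Then I let go and backed the arm clear, at about 15 s of the 45 s allowed.

- **Placement:** the last wrist picture puts the bar's centre within about 1 mm of the board's centre and its length about 1° off the board's.
- **Plain bars:** both look unmoved in the last scene and top pictures.
- **Disagreements:** none of the checks failed. The first scene and top measurements of the rack and board differed by up to about 5 mm, so I worked from the wrist camera. Just after moves the arm was still a few millimetres off, so I corrected its position before gripping.

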